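Seat the reference sphere in its conical mount

ROBOT

A 6-joint arm with a two-finger parallel gripper is mounted at the origin on the work surface. World frame = base frame: x ahead of the robot, y to its left, z up, the work surface at z = 0. Lengths are in mm, angles in rad, forces in N, time in s.
With the tool pointing down it reaches from about 275 to 750 mm from the base axis. Payload 10.2 kg.
Tool frame: the origin (TCP) lies midway between the tips of the shut fingers; the grasp point (between the pads) lies 19 mm behind it; z points along the fingers, y is the direction in which the jaws open and shut (so a half turn about z gives the same grasp; the last joint's range is limited). The gripper opens to 85 mm and grips with 20 to 120 N. Pads are 22 mm wide; open, the fingers measure 114 mm over their backs; the gripper's body (76 mm by 85 mm) begins 54 mm behind the grasp point. The pads swing forward as they close: fully open they stand 13 mm farther back than shut.
Start: joints at [-1.512, 0.313, 1.498, -0, 1.331, -0.223], TCP at [145.981, -504.302, 231.294] pointing down, gripper open.
Joint ranges: [-2.94, 2.94], [-0.97, 2.17], [0.19, 2.56], [-1.23, 4.37], [0.02, 3.11], [-2.88, 2.88]. Speed limits (rad/s): [2.39, 2.39, 3.01, 3.14, 3.14, 3.14].

INTERFACE

Orientations are given as a unit quaternion [w, x, y, z].
In Python, from rig import sense, optics, ctrl gives the robot as it stands.
- The arm moves only by the tool play_rows, never from a script. Its argument "plan" is a list of rows, each a list of 7 numbers: the shift along the world's x, y, z in mm, then the turn, a rotation vector about the world's x, y, z in rad, then the opening, from -1 (shut) to 1 (fully open), so that 0 is half open. A call has 1 to 5 rows; each row shifts and turns the pose as measured when the row begins; what a row does not reach is not made up. A row lasts 1/12 s, in which the tool goes at most 41.7 mm and 7.16 degrees, less where a joint would pass 70% of its speed; a pose out of reach is approached as far as the arm can. A call is refused whole if a number of a shift passes 41.7 or a number of a turn 0.125, either way. A call with a gripper value outside its range is refused whole. The fingers move at their own pace and stop on an object; "grip_force" is the grip in N (left out, the last holds). Time passes only in rows, so rows that do not move let the fingers close. It gives the time, the measured TCP pose, the force and the opening at its end, in the units of the state.
- sense(): the state, without advancing time (a new reading comes with each control period).
- optics.capture(name): name is "side" or "top" or "wrist"; returns a dict with "img" (420x560x3 uint8, blue, green, red), "fx", "fy", "cx", "cy" (pixels), "dist" ([k1, k2, p1, p2, k3] as OpenCV has them; the pictures are not rectified), "world_to_cam" (4x4, takes a point from world to camera coordinates). Camera axes: x right, y up, looking along -z (the intrinsics and any distortion apply to the point x, -y, -z); pixel columns grow to the right and rows downward; lengths in mm; the calibration is good to about 2 mm. A picture is of the moment at which its call begins. There is no depth.
- ctrl.finish_job(): hands the job in, once; it reports no verdict.
The state is a dict: "time_s": time; "joints": joint angles; "dq": joint speeds; "tau": joint torques, N m; "eef_pos": TCP position; "ee_rot": TCP orientation; "force": force on the tool from outside, world axes, zero at the start; "wrist_torque": the same for the moment, N m; "grip_width": opening from 0.0 (shut) to 1.0 (fully open).
Only numpy, scipy, OpenCV 4.12 (cv2) and the standard library are available. Lean on these libraries where they do the work, as an engineer would, in place of code of your own. Each camera call takes 0.05 s, during which the arm holds its last target. There are 200 camera calls.

TASK

Get the measuring machine ready for calibration: pick up the reference sphere (the stand with the white ceramic ball) and lower it, without dropping it, into the blue conical seat so that it stands upright and fully home with its collar resting on the seat's rim; then let go. Leave the brass-disc and red-pin stands where they are.

Things in the scene. Friction and masses are not known exactly. Their poses are not given: they have to be found in the camera images.
- ball_grip (a point): Reference sphere: loose upright stand, 0.3 kg, 109 mm tall, on a plate 12 mm thick. Bottom up: tapered dark-steel foot (diameter 36, widening to 60 mm, 36 mm tall), same-coloured collar (diameter 72, 6 mm thick), black grip (diameter 28, from 42 to 84 mm up), thin stem, white ball (diameter 22). Point: middle of the grip on the axis, 63 mm above the bottom; z up along the axis.
- seat_rim (a point): Blue conical cup, fixed on the plate, 48 mm tall. Mouth: diameter 63 mm inside, 73 outside; bore 42 mm deep, narrowing at the foot's slope (18 deg), 1.5 mm clearance; base flange 86 mm. A foot let in 10 mm off centre slides to the middle. Home: collar on the rim, middle of the grip 27 mm above this point. Point: centre of the mouth, level with the rim; z up.
- disc_grip (a point): Bystander: loose stand with the same foot, collar and grip, but a brass disc (diameter 26, 12 mm thick) on top, 102 mm tall. Point: middle of its grip, 63 mm above its bottom; z up along its axis.
- pin_grip (a point): Bystander: loose stand with the same foot, collar and grip, but a stepped red pin (diameter 12, then 6 mm) on top, 109 mm tall. Point: middle of its grip, 63 mm above its bottom; z up along its axis.
Not all that is in view belongs to the job. What is shaped like the part that bears ball_grip but brown or green is not meant.

How it is judged:
By the outcome, as a careful person would: the job done as asked, in the order asked, and still so for the second after the job is handed in, with the robot touching nothing.
It also fails if it takes over 35 s, if anything falls off the work surface, if the arm or the gripper's body presses on something with over 40 N, if the wrist force passes 120 N, or if a joint passes its speed limit or range.

## Working session

There is one attempt and no reset: what is moved stays moved. The work goes in short steps, Python scripts to look and compute and a tool call to move; the robot and the scene stay as the last step left them, time stands still between calls to the robot, and variables do not carry over. Pictures are saved under pics/ and viewed, about 8 in all and at most 12, crops included, and the job is handed in when it is done.

Besides the shell and the picture viewer there is one more tool, called after "Request:" as name(argument=value, ...) on one line, values as JSON. play_rows: Moves the arm, as the interface text tells. Its arguments: {"type":"object","properties":{"plan":{"type":"array"},"grip_force":{"type":"number"}},"required":["plan"]}

```bash
mkdir -p pics; ls
cat > h.py <<'E'
import numpy as np, cv2
from rig import sense, optics, ctrl
def cap(n,save=None):
    c=optics.capture(n)
    if save: cv2.imwrite('pics/'+save,c['img'])
    c['K']=np.array([[c['fx'],0,c['cx']],[0,c['fy'],c['cy']],[0,0,1.]]); c['d']=np.array(c['dist'],float); c['T']=np.array(c['world_to_cam'],float)
    return c
def ray(c,uv):
    p=cv2.undistortPoints(np.array([[uv]],float),c['K'],c['d'])[0,0]
    R=c['T'][:3,:3]; d=R.T@np.array([p[0],-p[1],-1]); return -R.T@c['T'][:3,3], d/np.linalg.norm(d)
def onz(c,uv,z):
    o,d=ray(c,uv); return o+d*(z-o[2])/d[2]
def tri(*rs):
    A=sum(np.eye(3)-np.outer(d,d) for o,d in rs); b=sum((np.eye(3)-np.outer(d,d))@o for o,d in rs)
    x=np.linalg.solve(A,b); return x,[np.linalg.norm((np.eye(3)-np.outer(d,d))@(x-o)) for o,d in rs]
def proj(c,X):
    p=c['T'][:3,:3]@np.array(X,float)+c['T'][:3,3]
    return cv2.projectPoints(np.array([[p[0],-p[1],-p[2]]]),np.zeros(3),np.zeros(3),c['K'],c['d'])[0].ravel()
E
python3 - <<'E'
from h import *
a=cap('top','top0.png');b=cap('side','side0.png');w=cap('wrist','w0.png')
for c in(a,b,w): print(-c['T'][:3,:3].T@c['T'][:3,3], -c['T'][2,:3])
print(sense())
E
```

```text
pics
[ 261.00456401  -17.96077605 1273.94138794] [ 0.15320708 -0.0085838  -0.98815682]
[ 325.18348462 1112.23755733  788.99482104] [ 0.09033633 -0.84107818 -0.53331683]
[ 219.11850322 -482.52779474  374.36033992] [-0.29135709 -0.08417461 -0.95290382]
{'time_s': 0.15, 'joints': array([-1.51242703e+00,  3.13332146e-01,  1.49825158e+00,  1.35218737e-05,
        1.33099420e+00, -2.23393885e-01]), 'dq': array([ 0.00076643, -0.00056527, -0.00172149,  0.00090643,  0.00087805,
        0.00039318]), 'tau': array([ 1.51618577e-03, -4.12380266e+01, -2.59789377e+01, -7.19727041e-05,
        3.31788513e-03,  1.27646987e-05]), 'eef_pos': array([ 145.95956709, -504.10658815,  230.86521008]), 'ee_rot': array([-4.90422052e-04,  9.90092697e-01,  1.40414418e-01,  4.71470309e-05]), 'force': array([0.00718722, 0.69700402, 0.21833391]), 'wrist_torque': array([-0.01609067, -0.03619903, -0.02214462]), 'grip_width': 1.000370745537826}
```

View pics/top0.png

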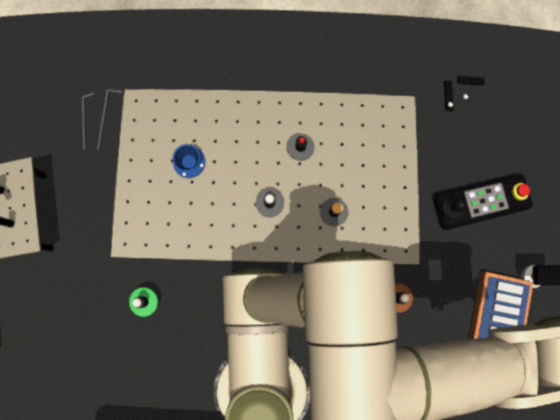

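View pics/side0.png

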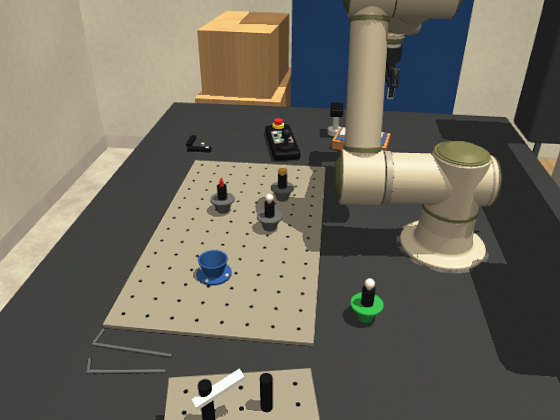

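Top view: the ball candidates are grey-collar (269,200), green (144,301) and brown (402,298). The one meant is the grey, dark-steel one on the plate. The disc stand is at (337,209), the pin stand at (301,145) and the seat at (188,161). In the side view the grey ball is at (269,199) and the seat mouth at (213,260).

Run:
```python
from h import *
C={'top':cap('top'),'side':cap('side')}
def near(m,p,r):
    k=np.zeros_like(m); cv2.circle(k,p,r,255,-1); return cv2.bitwise_and(m,k)
def blob(m):
    n,l,s,c=cv2.connectedComponentsWithStats(m); i=1+np.argmax(s[1:,4]); return c[i],s[i],(l==i).astype(np.uint8)
R={}
for n,pb,ps in(('top',(269,200),(188,161)),('side',(269,199),(213,265))):
    c=C[n]; hsv=cv2.cvtColor(c['img'],cv2.COLOR_BGR2HSV)
    w=near(cv2.inRange(hsv,(0,0,130),(180,70,255)),pb,8); b=blob(w); print(n,'ball',b[0],b[1])
    bl=near(cv2.inRange(hsv,(100,120,40),(130,255,255)),ps,28); s=blob(bl); print('seat',s[0],s[1])
    R[n]=(b[0],s)
    # disc, pin tops
    for nm,lo,hi,pp in(('disc',(8,120,60),(22,255,255),{'top':(337,209),'side':(282,172)}),('pin',(0,150,60),(6,255,255),{'top':(301,142),'side':(221,182)})):
        q=blob(near(cv2.inRange(hsv,lo,hi),pp[n],10)); print(nm,q[0],q[1]); R[n+nm]=q[0]
print('ball',tri(*[ray(C[n],R[n][0]) for n in C]))
for k in('disc','pin'): print(k,tri(*[ray(C[n],R[n+k]) for n in C]))
t=C['top']['img'][130:240,150:370]; s=C['side']['img'][150:300,170:330]
t=cv2.resize(t,None,fx=3.4,fy=3.4,interpolation=2)[:,:748]; s=cv2.resize(s,(240,225),interpolation=2)
o=np.zeros((600,748,3),np.uint8); o[:t.shape[0]]=t; o[375:600,:240]=s; cv2.imwrite('pics/crop.png',o)
```

```text
top ball [269.1884058 198.1884058] [265 194   9   9  69]
seat [187.89328063 160.17391304] [172 145  33  32 759]
disc [336.55445545 207.89108911] [331 203  12  11 101]
pin [301.41666667 140.        ] [299 137   6   7  36]
side ball [268.325 195.825] [262 191  12  11  80]
seat [213.01978022 267.33296703] [197 250  34  36 910]
disc [282.07843137 170.60784314] [279 167   8   8  51]
pin [221.      182.65625] [219 178   5   9  32]
ball (array([474.33099198,  -8.75064783, 115.53432289]), [np.float64(0.6424242861063495), np.float64(0.6424242861063332)])
disc (array([ 454.90594585, -170.42850049,  108.61808995]), [np.float64(0.38387988894049857), np.float64(0.3838798889404703)])
pin (array([621.93078782, -84.2216787 , 105.23729262]), [np.float64(0.7737478501593248), np.float64(0.7737478501591724)])
```

View pics/crop.png

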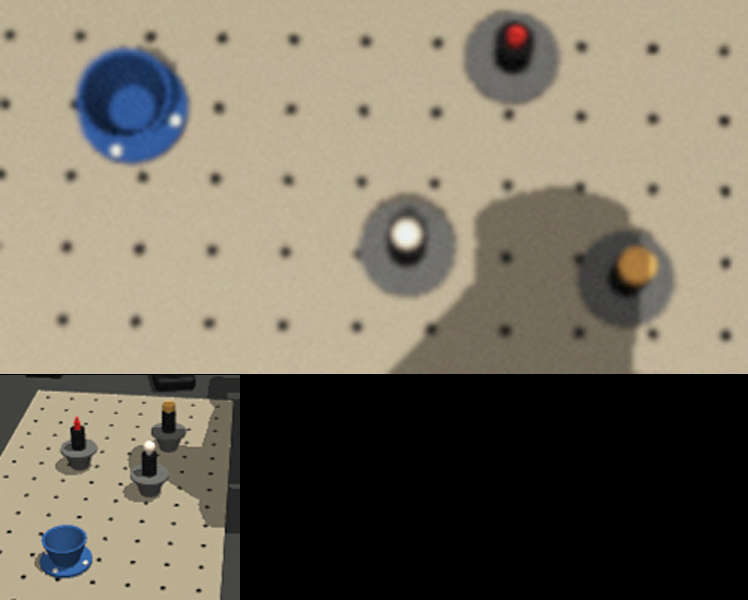

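The crop confirms it: the white ball with the grey collar on the plate, at about (474,-9). The brown and green ones are decoys. The seat rim centre is at about px (187,158.5) in top and (213,262) in side. Moving over the ball now.

Request:
play_rows(plan=[[22, 33, 0, 0, 0, 0, 1], [22, 33, 0, 0, 0, 0, 1], [22, 33, 0, 0, 0, 0, 1], [22, 33, 0, 0, 0, 0, 1], [22, 33, 0, 0, 0, 0, 1]])

```text
time_s: 0.67
eef_pos: [254.9, -337.0, 228.9]
ee_rot: [-0.001, 0.991, 0.135, -0.0]
force: [0.8, -0.4, 0.1]
grip_width: 0.994
```

Request:
play_rows(plan=[[22, 33, 0, 0, 0, 0, 1], [22, 33, 0, 0, 0, 0, 1], [22, 33, 0, 0, 0, 0, 1], [22, 33, 0, 0, 0, 0, 1], [22, 33, 0, 0, 0, 0, 1]])

```text
time_s: 1.08
eef_pos: [367.6, -162.8, 229.4]
ee_rot: [-0.0, 0.991, 0.134, 0.0]
force: [0.8, -1.2, 0.3]
grip_width: 0.994
```

Request:
play_rows(plan=[[22, 33, 0, 0, 0, 0, 1], [22, 33, 0, 0, 0, 0, 1], [22, 33, 0, 0, 0, 0, 1], [22, 33, 0, 0, 0, 0, 1], [0, 0, 0, 0, 0, 0, 1]])

```text
time_s: 1.5
eef_pos: [460.1, -17.6, 230.0]
ee_rot: [0.0, 0.991, 0.137, 0.002]
force: [1.2, -0.9, 0.6]
grip_width: 1.0
```

Run:
```python
from h import *
w=cap('wrist','w1.png'); t=cap('top');s=cap('side')
print('rim',tri(ray(t,(186.8,158.5)),ray(s,(212.7,262))), onz(t,(186.8,158.5),60),onz(s,(212.7,262),60))
x=sense(); print(x['eef_pos'],x['ee_rot'],x['joints'],x['time_s'])
for p in((474,-9,110),(474,-9,54),(474,-9,12)):print(proj(w,p))
```

```text
rim (array([584.08660748, 205.25449778,  48.91699561]), [np.float64(0.277424737818936), np.float64(0.277424737819129)]) [581.44745964 203.26436088  60.        ] [579.92109912 218.90966576  60.        ]
[457.96550791 -22.59400301 229.91839684] [6.66996769e-04 9.90893998e-01 1.34640122e-01 8.23050161e-04] [-3.05447345e-01  1.65820768e-01  1.68936831e+00 -5.26211067e-04
  1.28434585e+00  9.95396453e-01] 1.65
[273.78307942 176.45195579]
[274.63603487 162.67231468]
[275.11111902 155.01165205]
```

View pics/w1.png

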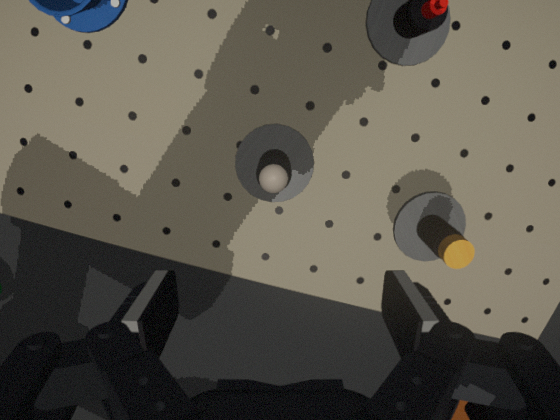

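The wrist view shows the ball at (273,178), the collar centre at (274,163) and the seat at top left (80,0). The predicted pixels agree. I'll refine with the wrist ray while descending.

Run:
```python
from h import *
w=cap('wrist');t=cap('top');g=cv2.cvtColor(w['img'],cv2.COLOR_BGR2HSV)
c=cv2.HoughCircles(cv2.medianBlur(cv2.cvtColor(w['img'],6),5),cv2.HOUGH_GRADIENT,1,40,param1=80,param2=20,minRadius=30,maxRadius=48)
c=[k for k in c[0] if abs(k[0]-274)<15 and abs(k[1]-163)<15]; print(c)
for k in c: print(onz(w,k[:2],54))
b=cv2.HoughCircles(cv2.cvtColor(w['img'],6)[160:200,255:295],cv2.HOUGH_GRADIENT,1,40,param1=80,param2=8,minRadius=11,maxRadius=17)
u=b[0,0,:2]+[255,160];print(b,onz(w,u,110),tri(ray(w,u),ray(t,(269.2,198.2))))
x=sense();print(x['eef_pos'])
```

```text
[array([268.5, 158.5,  39.9], dtype=float32)]
[473.85504759  -7.91764856  54.        ]
[[[12.5 13.5 14.1]]] [472.67509048  -9.01338954 110.        ] (array([473.76479968,  -8.8321171 , 114.93337294]), [np.float64(0.04256860920730104), np.float64(0.042568609207296305)])
[457.75646581 -23.61538326 230.11164451]
```

Request:
play_rows(plan=[[16, 14, 0, 0, 0, 0, 1], [0, 0, -30, 0, 0, 0, 1], [0, 0, -30, 0, 0, 0, 1], [0, 0, -20, 0, 0, 0, 1], [0, 0, 0, 0, 0, 0, 1]])

```text
time_s: 2.17
eef_pos: [473.4, -16.2, 149.7]
ee_rot: [0.002, 0.992, 0.127, 0.004]
force: [-1.1, 0.0, 0.1]
grip_width: 0.993
```

Run:
```python
from h import *
w=cap('wrist','w2.png');x=sense();print(x['eef_pos'],proj(w,(474,-9,110)),proj(w,(474,-9,54)))
```

```text
[474.16694011 -16.5025777  151.52751024] [267.36885563 232.73838806] [269.43958634 203.19412617]
```

View pics/w2.png

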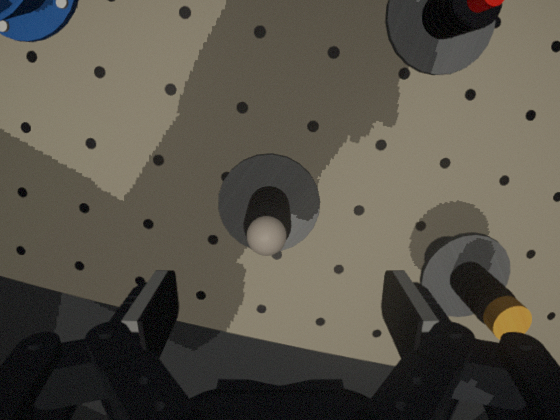

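The ball at (267,236) and collar centre (269,202) match the prediction. Descending.

Request:
play_rows(plan=[[0, 8, 0, 0, 0, 0, 1], [0, 0, -30, 0, 0, 0, 1], [0, 0, -30, 0, 0, 0, 1], [0, 0, -15, 0, 0, 0, 1], [0, 0, 0, 0, 0, 0, 1]])

```text
time_s: 2.63
eef_pos: [478.2, -10.6, 82.7]
ee_rot: [0.006, 0.992, 0.124, 0.012]
force: [-1.1, 1.4, -0.4]
grip_width: 0.997
```

Request:
play_rows(plan=[[-4, 1, -8, 0.009, 0.025, 0, 1], [0, 0, -8, 0, 0, 0, 1], [0, 0, 0, 0, 0, 0, 1]])

```text
time_s: 2.88
eef_pos: [475.9, -10.1, 69.6]
ee_rot: [0.0, 0.992, 0.124, 0.002]
force: [-0.9, 0.4, 0.5]
grip_width: 1.003
```

```bash
cat >> h.py <<'E'
def st():
    from scipy.spatial.transform import Rotation as R
    x=sense(); M=R.from_quat(x['ee_rot'],scalar_first=True).as_matrix(); z=M[:,2]
    print(x['time_s'],'pos',x['eef_pos'].round(1),'fix',np.cross(z,[0,0,-1]).round(4),'jaw',M[:2,1].round(3),'F',x['force'].round(1),'g',round(x['grip_width'],3),'q6',x['joints'][5].round(2))
E
python3 -c "from h import *;st()"
```

```text
2.8833 pos [475.9 -10.1  69.6] fix [-0.0001  0.0039  0.    ] jaw [ 0.245 -0.969] F [-0.9  0.4  0.5] g 1.003 q6 1.05
```

Request:
play_rows(plan=[[-2, 1, -6, 0, 0.004, 0, 1], [0, 0, 0, 0, 0, 0, 0.3], [0, 0, 0, 0, 0, 0, -0.2], [0, 0, 0, 0, 0, 0, -0.6], [0, 0, 0, 0, 0, 0, -1]], grip_force=50)

```text
time_s: 3.3
eef_pos: [475.2, -9.3, 65.4]
ee_rot: [0.001, 0.992, 0.124, 0.002]
force: [-0.3, -0.2, -0.7]
grip_width: 0.453
```

Request:
play_rows(plan=[[0, 0, 0, 0, 0, 0, -1], [0, 0, 0, 0, 0, 0, -1], [0, 0, 0, 0, 0, 0, -1], [0, 0, 0, 0, 0, 0, -1], [0, 0, 0, 0, 0, 0, -1]])

```text
time_s: 3.72
eef_pos: [475.3, -9.2, 65.8]
ee_rot: [0.001, 0.992, 0.124, 0.002]
force: [0.2, 0.1, 1.2]
grip_width: 0.312
```

```bash
python3 -c "from h import *;st()"
```

```text
3.7167 pos [475.3  -9.2  65.8] fix [0.0011 0.0041 0.    ] jaw [ 0.245 -0.969] F [0.2 0.1 1.2] g 0.312 q6 1.06
```

Gripped: the opening is about 27 mm. Lifting.

Request:
play_rows(plan=[[0, 0, 15, 0, 0, 0, -1], [0, 0, 25, 0, 0, 0, -1], [0, 0, 30, 0, 0, 0, -1], [0, 0, 30, 0, 0, 0, -1], [0, 0, 15, 0, 0, 0, -1]])

```text
time_s: 4.13
eef_pos: [470.6, -8.1, 179.8]
ee_rot: [-0.002, 0.992, 0.123, -0.005]
force: [1.4, -0.6, -2.4]
grip_width: 0.311
```

Request:
play_rows(plan=[[10, 20, 8, 0, 0, 0, -1], [15, 30, 0, 0, 0, 0, -1], [15, 30, 0, 0, 0, 0, -1], [10, 20, 0, 0, 0, 0, -1], [0, 0, 0, 0, 0, 0, -1]])

```text
time_s: 4.55
eef_pos: [522.5, 95.0, 191.5]
ee_rot: [-0.001, 0.993, 0.121, -0.003]
force: [-0.5, 0.4, -3.5]
grip_width: 0.313
```

Run:
```python
from h import *
st(); w=cap('wrist','w3.png'); t=cap('top','t3.png'); s=cap('side','s3.png')
W=w['img']
o=np.zeros((420,800,3),np.uint8); o[:,:560]=W; o[:180,560:]=cv2.resize(s['img'][150:330,150:330],(240,180)) if 0 else s['img'][150:330,130:370]
o[200:400,560:]=t['img'][80:280,130:370]
cv2.imwrite('pics/m3.png',o)
for z in(60,55): print(proj(w,(582,204,z)),proj(t,(582,204,z)),proj(s,(582,204,z)))
```

```text
4.55 pos [522.5  95.  191.5] fix [-0.0018 -0.0055 -0.    ] jaw [ 0.241 -0.971] F [-0.5  0.4 -3.5] g 0.313 q6 1.29
[156.94610536  82.36755298] [186.5253996  158.28433096] [213.22528001 258.08983102]
[159.11487713  82.49014153] [186.85129629 158.79262975] [213.37131853 259.72838635]
```

View pics/m3.png

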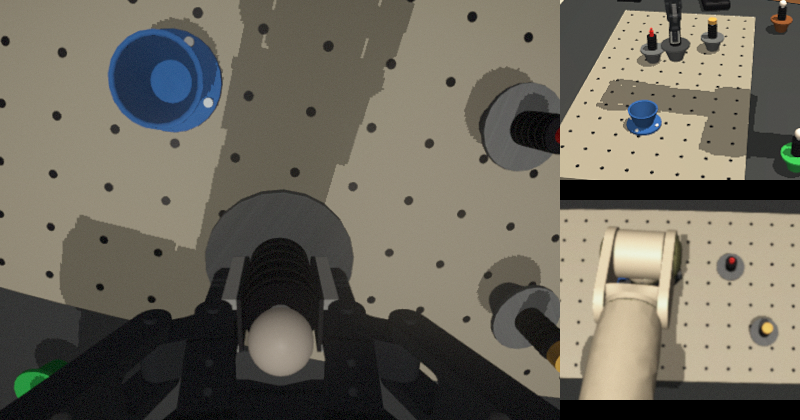

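The stand is held upright, with its ball at px (281,341). The seat rim centre is at wrist px (155.5,79.5), and prediction was (157,82).

Run:
```python
from h import *
w=cap('wrist');t=cap('top')
hsv=cv2.cvtColor(w['img'],cv2.COLOR_BGR2HSV); 
g=cv2.medianBlur(w['img'][10:150,90:225,0],3)
m=cv2.inRange(hsv,(100,120,30),(130,255,255)); m[200:]=0; ys,xs=np.nonzero(m); print('blue ext',xs.min(),xs.max(),ys.min(),ys.max())
c=cv2.HoughCircles(g,cv2.HOUGH_GRADIENT,1.5,60,param1=100,param2=15,minRadius=38,maxRadius=56);print(c)
for u in [(155.5,79.5)]+[tuple(k[:2]+[90,10]) for k in (c[0] if c is not None else [])]: print(u,onz(w,u,60))
T=t.copy(); tr=(np.array([261.00456401,-17.96077605,1273.94138794]),None)
print('tri',tri(ray(w,(155.5,79.5)),ray(t,(186.8,158.5))))
x=sense();p=x['eef_pos'];print('ball',onz(w,(281,341),p[2]+46),'collar bottom/top',onz(w,(280,259),p[2]-12),p)
```

```text
blue ext 104 217 26 129
[[[ 72.75  69.75  53.45]
  [  2.25 138.75  51.8 ]]]
(155.5, 79.5) [582.65551364 201.70357374  60.        ]
(np.float64(162.75), np.float64(79.75)) [583.65973163 196.33584953  60.        ]
(np.float64(92.25), np.float64(148.75)) [519.90940022 244.09172599  60.        ]
tri (array([582.57704179, 203.79754173,  54.93395018]), [np.float64(0.42532018221654455), np.float64(0.42532018221662077)])
ball [520.12015944  91.35630792 237.77550474] collar bottom/top [521.07166784  91.91739247 179.77550474] [521.34546767  91.13878146 191.77550474]
```

Request:
play_rows(plan=[[10, 17, 0, -0.002, -0.0055, 0, -1], [16, 29, 0, 0, 0, 0, -1], [16, 29, 0, 0, 0, 0, -1], [16, 29, 0, 0, 0, 0, -1], [0, 0, 0, 0, 0, 0, -1]])

```text
time_s: 5.22
eef_pos: [580.5, 192.8, 192.0]
ee_rot: [0.001, 0.993, 0.114, -0.001]
force: [-0.9, -0.0, -3.5]
grip_width: 0.313
```

Run:
```python
from h import *
st(); w=cap('wrist','w4.png'); s=cap('side'); st()
o=np.zeros((420,800,3),np.uint8); o[:,:560]=w['img']; o[:360,560:]=cv2.resize(s['img'][140:300,160:267],(240,360)); cv2.imwrite('pics/m4.png',o)
for z in (60,): print(proj(w,(582.5,203,z)),proj(s,(582.5,203,z)))
```

```text
5.2167 pos [580.5 192.8 192. ] fix [ 0.0024 -0.0017  0.    ] jaw [ 0.226 -0.974] F [-0.9 -0.  -3.5] g 0.313 q6 1.47
5.3167 pos [579.2 189.5 192. ] fix [ 0.0045 -0.0034  0.    ] jaw [ 0.225 -0.974] F [-0.1 -0.7 -3.8] g 0.316 q6 1.47
[267.59747548 186.21481829] [213.11342348 257.82003602]
```

View pics/m4.png

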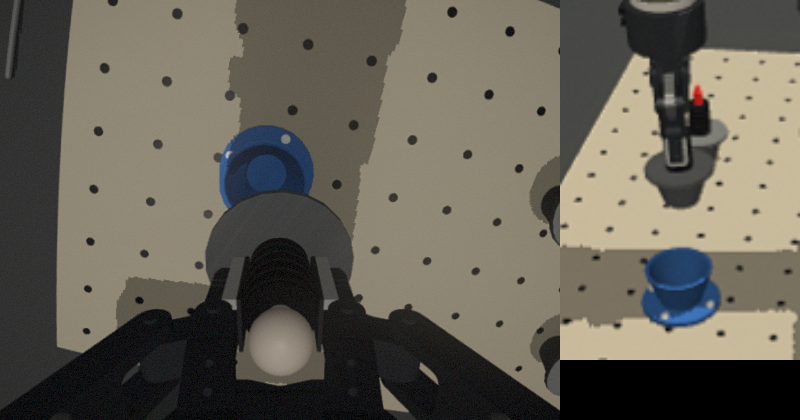

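The side view shows the foot hanging above the seat. In the wrist view the seat is centred near (266,180), as predicted. Centring and lowering part way.

Request:
play_rows(plan=[[3, 13, 0, 0.0045, -0.003, 0, -1], [0, 0, -20, 0, 0, 0, -1], [0, 0, -20, 0, 0, 0, -1], [0, 0, -10, 0, 0, 0, -1], [0, 0, 0, 0, 0, 0, -1]])

```text
time_s: 5.73
eef_pos: [581.9, 198.4, 142.1]
ee_rot: [-0.0, 0.994, 0.11, 0.001]
force: [-0.7, 0.3, -4.1]
grip_width: 0.313
```

```bash
python3 -c "from h import *;st()"
```

```text
5.7333 pos [581.9 198.4 142.1] fix [-0.0003  0.0016  0.    ] jaw [ 0.218 -0.976] F [-0.7  0.3 -4.1] g 0.313 q6 1.49
```

Request:
play_rows(plan=[[1, 5, -10, 0, 0.0016, 0, -1], [0, 0, 0, 0, 0, 0, -1]])

```text
time_s: 5.9
eef_pos: [583.1, 202.8, 132.4]
ee_rot: [-0.0, 0.994, 0.109, 0.0]
force: [-0.4, 0.4, -4.8]
grip_width: 0.311
```

Run:
```python
from h import *
s=cap('side');st();w=cap('wrist')
o=np.zeros((480,800,3),np.uint8); o[:,:400]=cv2.resize(s['img'][180:300,163:263],(400,480),interpolation=2)
o[:300,400:]=cv2.resize(w['img'],(400,300)); cv2.imwrite('pics/m5.png',o)
```

```text
5.95 pos [583.8 202.5 133.9] fix [-0.0004  0.0028  0.    ] jaw [ 0.216 -0.976] F [ 0.6 -0.8 -2.5] g 0.311 q6 1.5
```

View pics/m5.png

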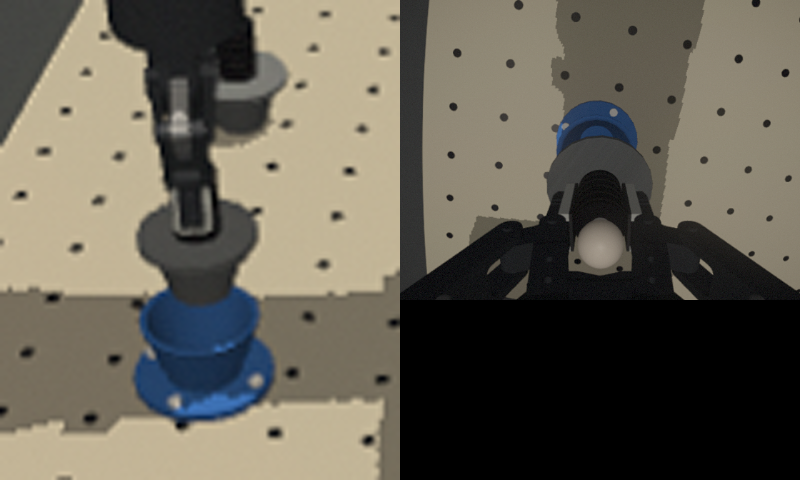

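The collar (198) and rim (200) line up in the side view. Lowering with force checks.

Request:
play_rows(plan=[[0, 0, -15, 0, 0.003, 0, -1], [0, 0, -15, 0, 0, 0, -1], [0, 0, -10, 0, 0, 0, -1], [0, 0, 0, 0, 0, 0, -1]], grip_force=40)

```text
time_s: 6.33
eef_pos: [586.3, 202.8, 97.5]
ee_rot: [-0.0, 0.994, 0.109, 0.005]
force: [-0.3, -0.5, -4.8]
grip_width: 0.31
```

```bash
python3 -c "from h import *;st()"
```

```text
6.3333 pos [586.3 202.8  97.5] fix [-0.0017  0.009   0.    ] jaw [ 0.217 -0.976] F [-0.3 -0.5 -4.8] g 0.31 q6 1.5
```

Request:
play_rows(plan=[[-3, 0, -5, -0.002, 0.009, 0, -1], [0, 0, -5, 0, 0, 0, -1], [0, 0, -3, 0, 0, 0, -1], [0, 0, 0, 0, 0, 0, -1]])

```text
time_s: 6.67
eef_pos: [584.0, 203.0, 85.7]
ee_rot: [0.0, 0.994, 0.109, 0.001]
force: [-0.1, -1.2, -4.0]
grip_width: 0.311
```

```bash
python3 -c "from h import *;st()"
```

```text
6.6667 pos [584.  203.   85.7] fix [0.0001 0.0023 0.    ] jaw [ 0.217 -0.976] F [-0.1 -1.2 -4. ] g 0.311 q6 1.5
```

Expected home is TCP z ≈ 78.

Request:
play_rows(plan=[[-1, 0, -3, 0, 0.002, 0, -1], [0, 0, -3, 0, 0, 0, -1], [0, 0, -2, 0, 0, 0, -1], [0, 0, 0, 0, 0, 0, -1]])

```text
time_s: 7.0
eef_pos: [584.5, 204.1, 79.4]
ee_rot: [-0.001, 0.994, 0.109, 0.003]
force: [0.8, 0.7, -4.0]
grip_width: 0.311
```

```bash
python3 -c "from h import *;st()"
```

```text
7.0 pos [584.5 204.1  79.4] fix [-0.0022  0.0057  0.    ] jaw [ 0.217 -0.976] F [ 0.8  0.7 -4. ] g 0.311 q6 1.5
```

Request:
play_rows(plan=[[-1, -1, -2, -0.002, 0.006, 0, -1], [0, 0, -2, 0, 0, 0, -1], [0, 0, 0, 0, 0, 0, -1]])

```text
time_s: 7.25
eef_pos: [585.0, 204.6, 78.2]
ee_rot: [-0.001, 0.994, 0.109, 0.003]
force: [-0.3, -0.6, -3.7]
grip_width: 0.314
```

Run:
```python
from h import *
st();s=cap('side');w=cap('wrist');st()
o=np.zeros((480,800,3),np.uint8); o[:,:400]=cv2.resize(s['img'][180:300,163:263],(400,480),interpolation=2)
o[:300,400:]=cv2.resize(w['img'],(400,300)); cv2.imwrite('pics/m6.png',o)
```

```text
7.25 pos [585.  204.6  78.2] fix [-0.0029  0.0051  0.    ] jaw [ 0.217 -0.976] F [-0.3 -0.6 -3.7] g 0.314 q6 1.5
7.35 pos [585.1 204.5  78. ] fix [-0.003   0.0051  0.    ] jaw [ 0.217 -0.976] F [-1.1  0.5  0.9] g 0.313 q6 1.5
```

View pics/m6.png

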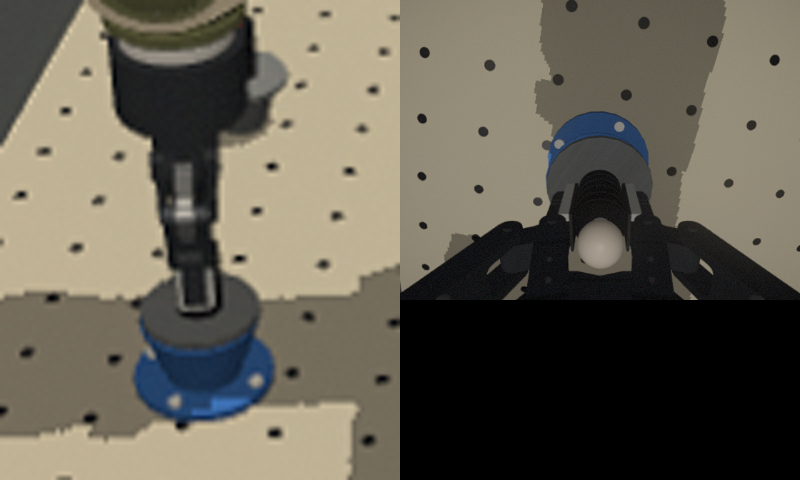

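The collar covers the rim. The force has gone from -4 to +0.9 at z = 78, as predicted, so the stand is touching home. I'll press once gently, then release.

Request:
play_rows(plan=[[0, 0, -1.5, 0, 0, 0, -1], [0, 0, -1.5, 0, 0, 0, -1], [0, 0, 0, 0, 0, 0, -1]])

```text
time_s: 7.6
eef_pos: [585.1, 204.5, 78.2]
ee_rot: [-0.001, 0.994, 0.109, 0.003]
force: [0.3, 1.0, -4.1]
grip_width: 0.31
```

Force still shows the stand's weight, so it may not be home. Pressing with larger commands.

Request:
play_rows(plan=[[0, 0, -3, 0, 0, 0, -1], [0, 0, -4, 0, 0, 0, -1], [0, 0, -4, 0, 0, 0, -1]])

```text
time_s: 7.85
eef_pos: [585.9, 205.1, 77.3]
ee_rot: [-0.001, 0.994, 0.11, 0.005]
force: [-19.3, -5.6, 36.3]
grip_width: 0.309
```

```bash
python3 -c "
from h import *
st();cap('top');st();cap('top');st()"
```

```text
7.85 pos [585.9 205.1  77.3] fix [-0.0026  0.0107  0.    ] jaw [ 0.219 -0.976] F [-19.3  -5.6  36.3] g 0.309 q6 1.5
7.9 pos [585.9 205.1  77.3] fix [-0.0026  0.0109  0.    ] jaw [ 0.219 -0.976] F [-16.4  -3.4  32.7] g 0.312 q6 1.5
7.95 pos [585.9 205.1  77.3] fix [-0.0027  0.0109  0.    ] jaw [ 0.219 -0.976] F [-16.9  -3.3  32.3] g 0.308 q6 1.5
```

Firm contact with 33 N at z = 77.3, against 77.8 expected, so the stand is home. Relieving the load, then releasing.

Request:
play_rows(plan=[[-1, 0, 1, 0, 0.005, 0, -1], [0, 0, 0, 0, 0, 0, -0.35], [0, 0, 0, 0, 0, 0, 0], [0, 0, 0, 0, 0, 0, 0.5], [0, 0, 0, 0, 0, 0, 1]])

```text
time_s: 8.37
eef_pos: [585.1, 204.3, 78.7]
ee_rot: [-0.001, 0.994, 0.11, 0.003]
force: [-0.4, -0.4, -0.3]
grip_width: 0.743
```

Request:
play_rows(plan=[[0, 0, 0, 0, 0, 0, 1], [0, 0, 0, 0, 0, 0, 1], [0, 0, 0, 0, 0, 0, 1], [0, 0, 0, 0, 0, 0, 1]])

```text
time_s: 8.7
eef_pos: [585.2, 204.1, 77.6]
ee_rot: [-0.0, 0.994, 0.11, 0.003]
force: [-0.1, -0.6, 0.2]
grip_width: 1.001
```

```bash
python3 -c "from h import *;st()"
```

```text
8.7 pos [585.2 204.1  77.6] fix [-0.0015  0.0059  0.    ] jaw [ 0.218 -0.976] F [-0.1 -0.6  0.2] g 1.001 q6 1.5
```

Fully open with no load. Rising straight up, then back clear of the side and top views.

Request:
play_rows(plan=[[0, 0, 10, 0, 0, 0, 1], [0, 0, 25, 0, 0, 0, 1], [0, 0, 35, 0, 0, 0, 1], [0, 0, 35, 0, 0, 0, 1], [0, 0, 35, 0, 0, 0, 1]])

```text
time_s: 9.12
eef_pos: [580.6, 203.3, 217.0]
ee_rot: [-0.0, 0.994, 0.11, -0.005]
force: [0.1, -0.5, -0.1]
grip_width: 1.001
```

Request:
play_rows(plan=[[-35, 0, 10, 0, 0, 0, 1], [-35, 0, 0, 0, 0, 0, 1], [-35, 0, 0, 0, 0, 0, 1], [-35, 0, 0, 0, 0, 0, 1], [0, 0, 0, 0, 0, 0, 1]])

```text
time_s: 9.53
eef_pos: [439.2, 203.0, 240.8]
ee_rot: [-0.001, 0.994, 0.109, 0.007]
force: [0.2, 0.1, 0.1]
grip_width: 1.005
```

Run:
```python
from h import *
st();s=cap('side');t=cap('top');w=cap('wrist')
o=np.zeros((560,800,3),np.uint8); o[:,:400]=cv2.resize(s['img'][160:300,163:263],(400,560),interpolation=2)
o[:300,400:]=cv2.resize(w['img'],(400,300)); o[300:,400:]=cv2.resize(t['img'],(400,300))[40:300]; cv2.imwrite('pics/m7.png',o)
m=cv2.inRange(cv2.cvtColor(s['img'],40),(0,0,130),(180,70,255))[225:258,200:230]
n,l,st_,c=cv2.connectedComponentsWithStats(m);print(st_,c)
for p in((583,203.5,122),(583,203.5,54+12)): print(proj(s,p),proj(w,p))
```

```text
9.5333 pos [439.2 203.  240.8] fix [-0.003   0.0131  0.    ] jaw [ 0.217 -0.976] F [0.2 0.1 0.1] g 1.005 q6 1.54
[[  0   6  30  27 343]
 [  0   0  30  31 647]] [[13.3148688  25.14868805]
 [15.12828439 11.14992272]]
[210.99303377 236.97263282] [322.85718903   5.53601655]
[212.68715487 255.95709626] [314.9143328   22.33694075]
```

View pics/m7.png

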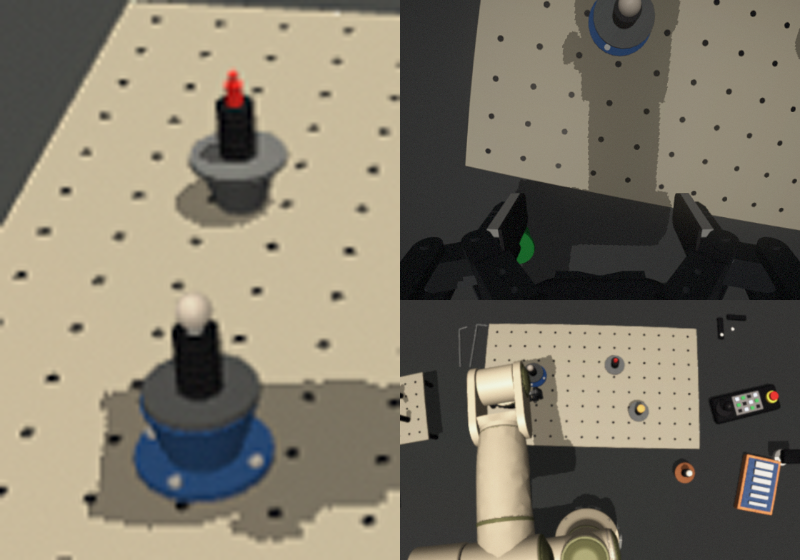

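The ball is at side px (211.7,238), and a fully seated one should be at (211,237). The stand is upright, the collar is level on the rim and the bystanders have not moved.

```bash
python3 -c "from h import *;print(ctrl.finish_job())"
```

```text
the job is handed in; nothing more can be done
None
```

The reference sphere is standing upright in the blue conical seat with its collar on the rim. The gripper is open and clear, and the job is handed in after about 9.7 s on the robot's clock.

- **Seating:** while lowering, an early reading at z = 78 mm suggested contact, but the next one still showed the stand's weight. A firmer press gave about 33 N vertically at TCP z = 77.3 mm, against 77.8 mm expected for home. After release the force dropped to about 0.
- **Final picture:** the ball was within about 1 px of where a seated, upright stand should show it. The collar looks level on the rim.
- **Bystanders:** the red-pin and brass-disc stands look undisturbed in the final pictures; I did not re-measure them.
- **Disagreement:** the camera heights did not fully match the text. The ball measured 115 mm against 110 mm. The rim measured 55 mm, and 49 mm from a poorer first view, against 60 mm. For the final height I used the height at which I gripped the stand plus the 12 mm the text gives, and the contact force agreed with it.

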